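Catch the drips from a stirrer on the balance

TASK

Lift the small steel cup up off the edge of the clear panel it hangs on, stand it upright on the balance's pan and let go of it. Then draw the stirrer out of its sloping holder by its handle, turn it upright with its head down, and hold it still just above the cup's mouth so that it would drip into the cup; finish while still holding it there, touching neither cup nor balance with it. Do not tip the cup over and leave the bottle, the jar and the brush where they are.

Things in the scene. Friction and masses are not known exactly. Their poses are not given: they have to be found in the camera images.
- cup_center (a point): Middle of the loose round steel cup (56 mm outside diameter, 70 mm tall, 3 mm wall, about 120 g), on its axis, 35 mm above its underside. z points out of the mouth, x to the side with the hook. It hangs leaning forward by about 5 degrees. Grip it across the diameter along its y, near the rim; these sides are free.
- cup_mouth (a point): Centre of the cup's mouth at rim height, 35 mm above cup_center; same axes. Inside diameter 50 mm.
- cup_hook (a point): Crook of the cup's hook, resting on the panel's upper edge: 37.5 mm from the cup's axis along its x, 62 mm above its underside; same axes. Tab 20 mm wide, 4 mm thick, top 4 mm under the rim, with a 4 mm lip outside that drops 20 mm, 43 to 47 mm from the axis; inside, a flat pad 32 mm from the axis. Raised over 22 mm the cup is free and can leave along its -x.
- rack: Fixed upright clear plastic panel, 6 mm thick (along x), 160 mm wide (along y), upper edge 150 mm above the bench, on a foot extending 100 mm to its +x side. Origin: on the bench under the panel's middle. The cup hangs on its -x face, the side towards the robot, within 30 mm of the middle.
- pan (a point): Centre of the upper face of the balance's fixed square steel pan, 120 x 120 mm, 40 mm above the bench; x and y along its sides. The white balance below is 200 x 150 mm and 30 mm high, its display on the side towards the robot (-x).
- stirrer_grip (a point): Best place to grip the stirrer: on the axis of its black handle, 24 mm diameter, which reaches from 38 mm below this point (collar) to 37 mm above it. z points along the axis from the head to the handle's free end, y is level at the start. It starts about 50 degrees from upright, the handle sloping up towards the robot (x in the plane of the slope). About 180 g.
- stirrer_tip (a point): Centre of the end face of the stirrer's head, 124 mm from stirrer_grip along -z; same axes. From this end upwards along the axis: head 30 mm diameter, 18 mm long; shaft 10 mm diameter to 60 mm; plug 30 mm diameter to 80 mm; collar 44 mm diameter to 86 mm, resting on the holder's mouth at the start; handle to 161 mm.
- holder_mouth (a point): Centre of the mouth, 89 mm above the bench, of the fixed sloping tube that holds the stirrer: 43 mm outside, 35 mm inside diameter, 90 mm long, closed below, axis 50 degrees from upright, rising towards this point's -x (z vertical, x and y level). The stirrer sits 80 mm deep, loose by about 2 mm; drawn 90 mm along the axis it is free.
There are look-alikes about, which are no part of the job. Leave any purple look-alike of the part that bears stirrer_grip alone.

How it is judged:
On the way, in this order (a step that is already met when the one before it is completed fails the run):
1. the cup stands upright on the pan, let go (z of cup_center in the frame of pan between 0.031 and 0.039 m and horizontal distance between cup_center and pan below 0.035 m and angle between cup_center's own z axis and vertical below 0.08 rad and contact force between the fingers and cup below 0.1 N), for 0.2 s.
2. the stirrer is held clear of its holder (height (world z) of stirrer_tip above 0.1 m and contact force between the fingers and stirrer above 1 N and contact force between stirrer and holder below 0.05 N), for 0.1 s.
At the end, for the whole second after the job is handed in: Stirrer held still in the fingers, head down within 0.25 rad of upright, tip within 22 mm of the mouth's centre line and 3 to 100 mm above the rim, touching no cup, balance or holder; cup untouched, upright (0.08 rad) on the pan within 35 mm of its centre (all of step 1 and contact force between the fingers and stirrer above 1 N and angle between stirrer_grip's own z axis and vertical below 0.25 rad and z of stirrer_tip in the frame of cup_mouth between 0.003 and 0.1 m and horizontal distance between stirrer_tip and cup_mouth below 0.022 m and linear speed of stirrer below 0.03 m/s and contact force between stirrer and cup below 0.05 N and contact force between stirrer and balance below 0.05 N and contact force between stirrer and holder below 0.05 N); the arm keeps its last pose, push and grip.
It fails at once if the cup is tipped over (angle between cup_center's own z axis and vertical above 0.8 rad).
It fails at once if the bottle, jar or brush is displaced (distance of any of bottle, jar, brush from where it was at the start of the episode above 0.03 m).
It also fails if it takes over 51 s, if anything falls off the work surface, if the arm or the gripper's body presses on something with over 40 N, if the wrist force passes 120 N, or if a joint passes its speed limit or range.

ROBOT

A 6-joint arm with a two-finger parallel gripper is mounted at the origin on the work surface. World frame = base frame: x ahead of the robot, y to its left, z up, the work surface at z = 0. Lengths are in m, angles in rad, forces in N, time in s.
With the tool pointing down it reaches from about 0.25 to 0.775 m from the base axis. Payload 4 kg.
Tool frame: the origin (TCP) lies midway between the tips of the shut fingers; the grasp point (between the pads) lies 19 mm behind it; z points along the fingers, x is the direction in which the jaws open and shut, and the axes are right-handed (so a half turn about z gives the same grasp; the last joint's range is limited). The gripper opens to 85 mm and grips with 20 to 120 N. Pads are 22 mm wide; open, the fingers measure 114 mm over their backs; the gripper's body (76 mm by 85 mm) begins 54 mm behind the grasp point. The pads swing forward as they close: fully open they stand 13 mm farther back than shut.
Start: joints at [1.244, 0.087, 1.371, -0, 1.684, -0.103], TCP at [0.122, 0.536, 0.231] pointing down, gripper open.
Joint ranges: [-3.1, 3.1], [-0.76, 2.03], [0.27, 2.55], [-1.08, 4.22], [0.17, 2.65], [-2.57, 2.57]. Speed limits (rad/s): [2.79, 2.79, 3.14, 3.14, 3.14, 3.14].

INTERFACE

Orientations are given as a rotation vector (axis times angle).
In Python, from cell import get_obs, snapshot, workorder gives the robot as it stands. The module is installed in compiled form; this text tells all that it offers.
- The arm moves only by the tool step_arm, never from a script. Its argument "commands" is a list that holds one entry, the list of rows, each a list of 7 numbers: the shift along the tool's x, y, z in cm, then the turn, a rotation vector about the tool's x, y, z in rad, then the finger opening in cm, from 0 to 8.54. In form: [[[tx, ty, tz, wx, wy, wz, hand], ...]]. A call has 1 to 8 rows; each row is the pose to reach, as a shift and turn from the pose measured when the call began, along the tool's axes at that moment; what a row does not reach only later rows make up. A row lasts 1/10 s, in which the tool goes at most 50 mm and 8.59 degrees, less where a joint would pass 70% of its speed; a pose out of reach is approached as far as the arm can. A call with a gripper value outside its range is refused whole. The fingers move at their own pace and stop on an object; "squeeze" is the grip in N (left out, the last holds). Time passes only in rows, so rows that repeat a pose let the fingers close. It gives the time, the measured TCP pose, the force and the opening at its end, in the units of the state.
- get_obs(): the state, without advancing time (a new reading comes with each control period).
- snapshot(name): name is "scene" or "top"; returns a dict with "image" (480x640x3 uint8, red, green, blue), "intrinsics" (3x3 intrinsics, pixels), "origin" and "orientation" of the camera in the world. Camera axes: x right, y down, z forward; pixel columns grow to the right and rows downward; lengths in m; the calibration is good to about 2 mm. A picture is of the moment at which its call begins. There is no depth.
- workorder.sign_off(): hands the job in, once; it reports no verdict.
The state is a dict: "time": time; "qpos": joint angles; "dq": joint speeds; "joint_torque": joint torques, N m; "ee_pos": TCP position; "eef_rot": TCP orientation; "wrist_force": force on the tool from outside, world axes, zero at the start; "moment": the same for the moment, N m; "grip_width": opening from 0.0 (shut) to 1.0 (fully open).
Only numpy, scipy, OpenCV 4.12 (cv2) and the standard library are available. Lean on these libraries where they do the work, as an engineer would, in place of code of your own. Each camera call takes 0.05 s, during which the arm holds its last target. There are 200 camera calls.

## Working session

There is one attempt and no reset: what is moved stays moved. The work goes in short steps, Python scripts to look and compute and a tool call to move; the robot and the scene stay as the last step left them, time stands still between calls to the robot, and variables do not carry over. Pictures are saved under pics/ and viewed, about 8 in all and at most 12, crops included, and the job is handed in when it is done.

Besides the shell and the picture viewer there is one more tool, called after "Emit:" by a JSON object that holds its "fn" and its "kwargs". step_arm: Moves the arm, as the interface text tells. Its arguments: {"type":"object","properties":{"commands":{"type":"array","items":{"type":"array","items":{"type":"array","items":{"type":"number"}}}},"squeeze":{"type":"number"}},"required":["commands"]}

```bash
mkdir -p pics
cat > h.py <<'E'
import numpy as np, cv2
from scipy.spatial.transform import Rotation as R
from cell import get_obs, snapshot, workorder
def snap(n,f):
    s=snapshot(n); cv2.imwrite(f,s["image"][:,:,::-1]); return s
E
python3 - <<'E'
from h import *
import pickle
for n in("scene","top"):
    s=snap(n,f"pics/{n}0.png"); pickle.dump(s,open(n+".pkl","wb"))
    print(n,s["intrinsics"],s["origin"],s["orientation"])
print(get_obs())
E
```

```text
scene [[501.32599591   0.         320.70887314]
 [  0.         501.32599591 252.56401482]
 [  0.           0.           1.        ]] [ 1.15603049 -0.70434959  0.78848697] [-2.14964572 -0.78771971  0.37476606]
top [[623.52962238   0.         323.9150142 ]
 [  0.         623.52962238 234.24447904]
 [  0.           0.           1.        ]] [ 0.45056679 -0.05713568  1.64204808] [-2.21069642  2.14210688 -0.14344433]
{'time': 0.1, 'qpos': array([ 1.24391259e+00,  8.78963929e-02,  1.37215813e+00,  2.41000412e-07,
        1.68360851e+00, -1.03079370e-01]), 'dq': array([-6.14012025e-05, -1.10866243e-03, -4.85492676e-03,  1.67154327e-04,
       -2.48282196e-03,  3.38507331e-04]), 'joint_torque': array([ 1.80593026e-03, -3.53011680e+01, -3.14220893e+01, -2.74559579e-04,
        7.91681145e-03,  5.80222974e-06]), 'ee_pos': array([0.12190972, 0.53583916, 0.23021992]), 'eef_rot': array([ 2.45473843,  1.95878386, -0.00273649]), 'wrist_force': array([0.67825608, 0.31134731, 0.08220584]), 'moment': array([-0.02758744,  0.01571041, -0.03169729]), 'grip_width': 0.9963071673090736}
```

View pics/scene0.png

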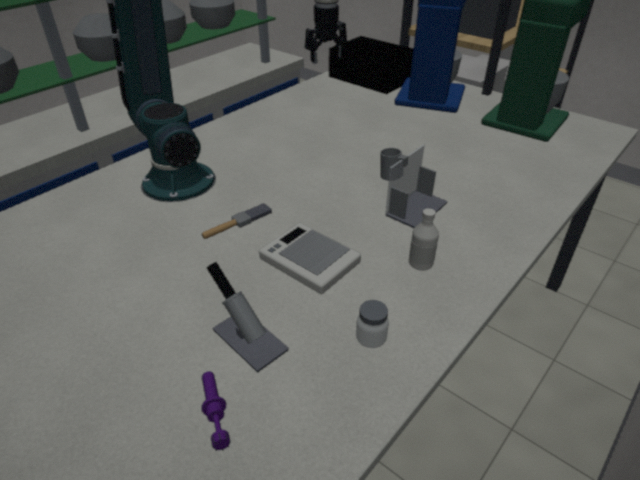

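View pics/top0.png

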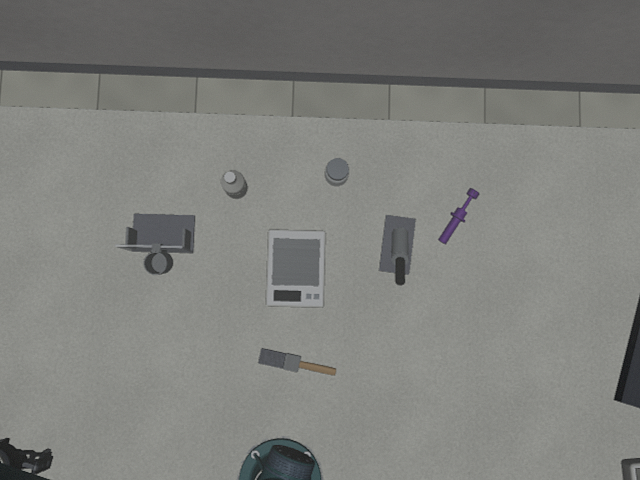

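The scene view has the cup at (391,163) on the rack at (410,185). The balance is at (310,256), the black stirrer handle at (221,280) in the grey tube, and a purple look-alike at (213,410). In the top view they are: cup (158,262), pan (296,262), handle (400,270), purple (460,215). The black-handled one in the sloping holder is the stirrer described. I'll confirm that in an enlarged crop.

Run:
```python
from h import *
t=cv2.imread("pics/top0.png");s=cv2.imread("pics/scene0.png")
g=lambda im,x,y,w,h:cv2.resize(im[y:y+h,x:x+w],(400,300),interpolation=cv2.INTER_CUBIC)
o=np.vstack([np.hstack([g(t,110,205,100,75),g(t,360,210,100,75)]),np.hstack([g(s,365,140,100,75),g(s,190,250,133,100)])])
cv2.imwrite("pics/crop.png",cv2.convertScaleAbs(o,alpha=1.5))
```

```text
(no output)
```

View pics/crop.png

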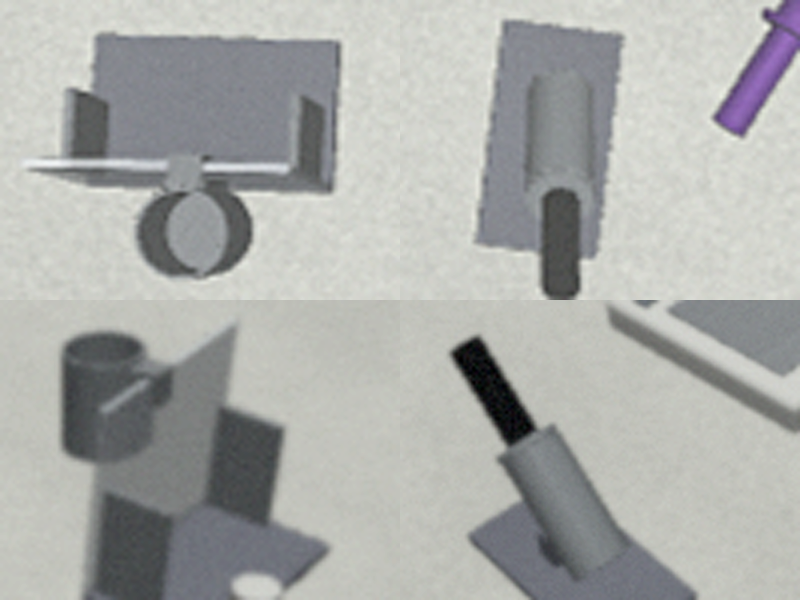

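The crop shows the cup, its hook over the panel (hook tab at top-view (156,248)), and the black handle alone in the sloping tube. The purple object lies apart. Next I measure by masks.

```bash
cat >> h.py <<'E'
import pickle
S={n:pickle.load(open(n+".pkl","rb")) for n in("scene","top")}
def RT(o): return R.from_rotvec(o).as_matrix()
def cast(n,uv,z,S=S):
    s=S[n]; d=RT(s["orientation"])@np.linalg.inv(s["intrinsics"])@[uv[0],uv[1],1]
    return s["origin"]+d*(z-s["origin"][2])/d[2]
def proj(n,p,S=S):
    s=S[n]; c=s["intrinsics"]@(RT(s["orientation"]).T@(np.array(p)-s["origin"])); return c[:2]/c[2]
def tri(a,b,S=S):
    A=[];B=[]
    for n,uv in(("top",a),("scene",b)):
        s=S[n]; d=RT(s["orientation"])@np.linalg.inv(s["intrinsics"])@[uv[0],uv[1],1]; d/=np.linalg.norm(d)
        P=np.eye(3)-np.outer(d,d); A.append(P);B.append(P@s["origin"])
    p=np.linalg.lstsq(np.vstack(A),np.hstack(B),rcond=None)
    return p[0]
def blob(m,x,y,w,h):
    k=np.zeros_like(m);k[y:y+h,x:x+w]=m[y:y+h,x:x+w]
    c=max(cv2.findContours(k,0,cv2.CHAIN_APPROX_NONE)[0],key=cv2.contourArea)
    return c
E
python3 - <<'E'
from h import *
t=S["top"]["image"];s=S["scene"]["image"]
G=lambda i:i.max(2).astype(int)
for n,im,box,th in(("top",t,(385,250,30,40),70),("scene",s,(195,255,50,45),30)):
    c=blob((G(im)<th).astype(np.uint8),*box); M=cv2.moments(c); print(n,"handle",M['m10']/M['m00'],M['m01']/M['m00'],cv2.minAreaRect(c))
print(G(t)[270,396:406],G(s)[280,212:232])
m=(G(t)>185).astype(np.uint8)
print("values bal",G(t)[262,260:332], G(t)[225:240,296])
print("cup row",G(t)[263,138:180]);print("cup col",G(t)[240:282,158]);print("panel col",G(t)[238:256,135],G(t)[238:256,175]);print("panelrow",G(t)[246,108:200])
E
```

```text
top handle 399.90686274509807 270.5147058823529 ((399.5, 270.5), (27.0, 9.0), 90.0)
scene handle 220.67156862745097 279.9428104575163 ((220.66294860839844, 279.960693359375), (35.615928649902344, 9.645980834960938), 57.9946174621582)
[54 53 52 52 54 50 51 52 60 89] [122  97  58  28   8   7  10  16  11  20  12  12  11  10  23  48  87 116
 125 126]
values bal [142 144 143 140 143 147 125 131 147 156 158 161 140 111 104 106 105 105
 109 104 106 105 106 106 107 106 105 107 108 106 105 105 105 108 105 108
 107 104 105 104 105 105 106 106 108 106 104 106 108 107 105 105 105 108
 106 106 105 104 111 146 161 158 161 148 114 125 145 142 144 147 143 139] [144 146 148 148 138 123 147 159 159 156 156 159 158 153 118]
cup row [138 140 144 138 138 123  85  59  59  64  60  61  60  79 101 107 105 101
 106 108 107 104 106 104 103 105 107 111  94  69  61  61  62  57  54 122
 146 143 142 139 137 140]
cup col [ 92  93  91  91 107 105 103 103 105 105 105 102  94 103 106 105 105 106
 105 101 105 105 108 107 104 105 106 103 105 103 109 100  60  74 102 143
 137 143 146 135 140 143]
panel col [ 61  62  60  60  56  56  81 136 120  67  67  76  79  96 150 143 139 135] [ 95  93  95  94  93  92  91 107 148 133  78  80  79  79  95 147 139 140]
panelrow [143 142 141 140 138 144 141 147 150 144 143 143 143 143 147 144 144 141
 136 130 121 122 122 122 125 122 121 120 128 133 135 135 135 135 136 138
 138 141 140 142 140 140 141 129 107 102 103 106 104 102 103 103 112 139
 151 147 148 148 148 148 147 147 147 145 146 146 145 148 148 145 146 144
 140 138 111  96  80  59  63  61  62  58  78  95  96  89 127 146 146 144
 141 140]
```

Run:
```python
from h import *
t=S["top"]["image"]
a=cast("top",(135,245.4),.15);b=cast("top",(175,246.3),.15);d=a-b
print("panel",a,b,"yaw of rack x (deg)",np.degrees(np.arctan2(d[1],d[0]))-90)
e=cast("top",(116.5,245.2),.15);f=cast("top",(183.2,246.5),.15);print("ends",e,f,np.linalg.norm(e-f))
for z in(.152,.157,.16):
    p=cast("top",(155.4,262.5),z);print("rim",z,p,proj("scene",p))
g=cast("top",(399.9,270.5),.1173);print("grip",g,proj("scene",g)); print("tri",tri((399.9,270.5),(220.7,280)))
# handle axis in plan: endpoints of tube: mid columns at rows
for v in(260,270,280): 
    r=np.where(t[v,380:420].max(1)<70)[0]; print(v,380+r.min(),380+r.max())
m=(t.max(2)>150).astype(np.uint8)
m=cv2.morphologyEx(m,cv2.MORPH_CLOSE,np.ones((3,3)))
k=np.zeros_like(m);k[225:312,262:330]=m[225:312,262:330]
c=max(cv2.findContours(k,0,1)[0],key=cv2.contourArea);r=cv2.minAreaRect(c);print("base",r)
P=np.array([cast("top",q,.03) for q in cv2.boxPoints(r)]);print(P,np.linalg.norm(P[0]-P[1]),np.linalg.norm(P[1]-P[2]))
n=((t.max(2)>90)&(t.max(2)<125)).astype(np.uint8);k=np.zeros_like(n);k[232:290,268:324]=n[232:290,268:324]
c=max(cv2.findContours(k,0,1)[0],key=cv2.contourArea);r=cv2.minAreaRect(c);print("pan",r)
P=np.array([cast("top",q,.04) for q in cv2.boxPoints(r)]);print("pan ctr",P.mean(0),np.linalg.norm(P[0]-P[1]),np.linalg.norm(P[1]-P[2]))
o=get_obs();print(RT(o['eef_rot']))
```

```text
panel [0.57172686 0.35997177 0.15      ] [0.57264646 0.26504859 0.15      ] yaw of rack x (deg) 0.5550525656411196
ends [0.57078588 0.40374688 0.15      ] [0.57279819 0.24555332 0.15      ] 0.15820636555859807
rim 0.152 [0.53238799 0.30875656 0.152     ] [390.33084119 153.54866844]
rim 0.157 [0.53211344 0.30752878 0.157     ] [390.14090723 151.97212282]
rim 0.16 [0.5319487 0.3067921 0.16     ] [390.02642057 151.02182705]
grip [ 0.53358319 -0.27937136  0.1173    ] [220.52914318 280.32301517]
tri [ 0.53365824 -0.27912063  0.11801412]
260 396 404
270 396 404
280 396 404
base ((295.2691345214844, 269.4256286621094), (54.93616485595703, 76.65742492675781), 1.9091525077819824)
[[ 0.43452716  0.04911762  0.03      ]
 [ 0.63224562  0.050415    0.03      ]
 [ 0.63216604 -0.09230759  0.03      ]
 [ 0.43407731 -0.09171775  0.03      ]] 0.19772271041109013 0.1427226153685114
pan ((295.6492919921875, 261.52166748046875), (46.37424850463867, 46.507511138916016), 1.9091522693634033)
pan ctr [ 0.55265497 -0.02159133  0.04      ] 0.11955495057727548 0.11958279978375641
[[ 2.21939991e-01  9.75060100e-01 -6.65013148e-04]
 [ 9.75058152e-01 -2.21940885e-01 -1.96067477e-03]
 [-2.05936934e-03 -2.13274351e-04 -9.99997857e-01]]
```

```bash
cat >> h.py <<'E'
def go(p,Rt=None):
    o=get_obs();R0=RT(o["eef_rot"]); Rt=R0 if Rt is None else Rt
    print("cm",np.round(R0.T@(np.array(p)-o["ee_pos"])*100,2),"rot",np.round(R.from_matrix(R0.T@Rt).as_rotvec(),3))
def frame(xdir,zdir):
    z=np.array(zdir,float);z/=np.linalg.norm(z);x=np.array(xdir,float);x-=z*(x@z);x/=np.linalg.norm(x)
    return np.column_stack([x,np.cross(z,x),z])
def st():
    o=get_obs();print("t",round(o["time"],2),"tcp",np.round(o["ee_pos"],4),"F",np.round(o["wrist_force"],1),"g",round(o["grip_width"],3));print(np.round(RT(o["eef_rot"]),3))
E
python3 - <<'E'
from h import *
D=frame([-.011,1,0],[0,0,-1])
go([.534,.3075,.215],D); 
hi=cast("top",(400,284),.141);lo=cast("top",(400,257),.093);print(hi,lo)
E
```

```text
cm [-13.12  45.25   1.54] rot [-0.     0.002 -0.235]
[ 0.49979781 -0.27671096  0.141     ] [ 0.56861324 -0.28259092  0.093     ]
```

Emit:
{"fn": "step_arm", "kwargs": {"commands": [[[-13.1, 45.25, 1.5, 0, 0, -0.235, 8.5], [-13.1, 45.25, 1.5, 0, 0, -0.235, 8.5], [-13.1, 45.25, 1.5, 0, 0, -0.235, 8.5], [-13.1, 45.25, 1.5, 0, 0, -0.235, 8.5], [-13.1, 45.25, 1.5, 0, 0, -0.235, 8.5], [-13.1, 45.25, 1.5, 0, 0, -0.235, 8.5], [-13.1, 45.25, 1.5, 0, 0, -0.235, 8.5], [-13.1, 45.25, 1.5, 0, 0, -0.235, 8.5]]]}}

```text
time: 0.9
ee_pos: [0.4691, 0.3431, 0.2173]
eef_rot: [2.209, 2.233, -0.004]
wrist_force: [0.7, 1.5, -0.4]
grip_width: 0.991
```

Emit:
{"fn": "step_arm", "kwargs": {"commands": [[[0, 0, 0, 0, 0, 0, 8.5]]]}}

```text
time: 1.0
ee_pos: [0.4734, 0.3391, 0.2155]
eef_rot: [2.216, 2.224, -0.008]
wrist_force: [0.1, 0.1, -0.9]
grip_width: 0.998
```

Run:
```python
from h import *
st();go([.534,.3075,.215],frame([-.011,1,0],[0,0,-1]))
```

```text
t 1.0 tcp [0.4734 0.3391 0.2155] F [ 0.1  0.1 -0.9] g 0.998
[[-0.004  1.    -0.002]
 [ 1.     0.004 -0.005]
 [-0.005 -0.002 -1.   ]]
cm [-3.18  6.05  0.05] rot [-0.002  0.005 -0.007]
```

Emit:
{"fn": "step_arm", "kwargs": {"commands": [[[-3.2, 6.05, 0, 0, 0, -0.007, 8.5], [-3.2, 6.05, 0, 0, 0, -0.007, 8.5], [-3.2, 6.05, 0, 0, 0, -0.007, 8.5], [-3.2, 6.05, 0, 0, 0, -0.007, 8.5], [-3.2, 6.05, 0, 0, 0, -0.007, 8.5]]]}}

```text
time: 1.5
ee_pos: [0.5328, 0.3083, 0.2155]
eef_rot: [2.207, 2.234, -0.008]
wrist_force: [-0.1, 0.3, -0.7]
grip_width: 0.998
```

Run:
```python
from h import *
st();go([.534,.3075,.120],frame([-.011,1,0],[0,0,-1]))
g=lambda im,x,y,w,h:cv2.resize(im[y:y+h,x:x+w],(400,300),interpolation=cv2.INTER_CUBIC)
t=snap("top","pics/t1.png")["image"];s=snap("scene","pics/s1.png")["image"]
cv2.imwrite("pics/c1.png",cv2.convertScaleAbs(np.hstack([g(t,90,190,133,100),g(s,335,90,133,100)])[:,:,::-1],alpha=1.5))
```

```text
t 1.5 tcp [0.5328 0.3083 0.2155] F [-0.1  0.3 -0.7] g 0.998
[[-0.012  1.    -0.003]
 [ 1.     0.012 -0.005]
 [-0.005 -0.003 -1.   ]]
cm [-0.03  0.15  9.55] rot [-0.003  0.005  0.001]
```

View pics/c1.png

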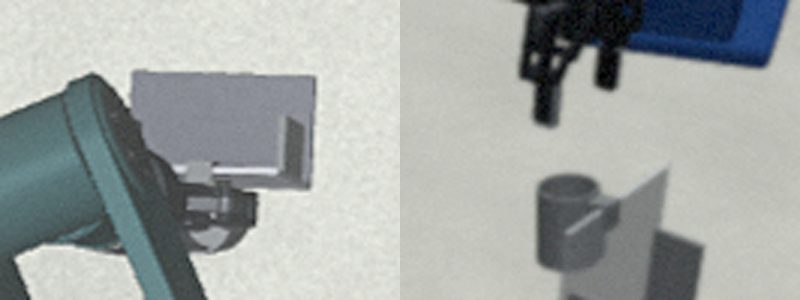

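The gripper sits above the cup with its fingers (crop (545,110) and (608,80)) straddling the cup's y-diameter. I descend and close.

Emit:
{"fn": "step_arm", "kwargs": {"commands": [[[0, 0.15, 3, 0, 0.005, 0, 8.5], [0, 0.15, 6, 0, 0.005, 0, 8.5], [0, 0.15, 9.5, 0, 0.005, 0, 8.5], [0, 0.15, 9.5, 0, 0.005, 0, 8.5], [0, 0.15, 9.5, 0, 0.005, 0, 8.5]]]}}

```text
time: 2.1
ee_pos: [0.5334, 0.3084, 0.121]
eef_rot: [-2.205, -2.235, 0.003]
wrist_force: [0.3, -0.7, 0.5]
grip_width: 0.997
```

Emit:
{"fn": "step_arm", "kwargs": {"commands": [[[0, 0, 0, 0, 0, 0, 5], [0, 0, 0, 0, 0, 0, 4], [0, 0, 0, 0, 0, 0, 4], [0, 0, 0, 0, 0, 0, 4], [0, 0, 0, 0, 0, 0, 4], [0, 0, 0, 0, 0, 0, 4]]], "squeeze": 40}}

```text
time: 2.7
ee_pos: [0.5346, 0.3093, 0.1243]
eef_rot: [-2.206, -2.236, -0.005]
wrist_force: [-1.0, 1.5, 7.0]
grip_width: 0.652
```

Emit:
{"fn": "step_arm", "kwargs": {"commands": [[[0, 0, 0, 0, 0, 0, 4], [0, 0, 0, 0, 0, 0, 4], [0, 0, 0, 0, 0, 0, 4]]]}}

```text
time: 3.0
ee_pos: [0.5346, 0.3094, 0.1245]
eef_rot: [-2.206, -2.236, -0.005]
wrist_force: [-0.7, 1.1, 1.9]
grip_width: 0.654
```

Emit:
{"fn": "step_arm", "kwargs": {"commands": [[[0, 0, -0.7, 0, 0, 0, 4], [0, 0, -1.5, 0, 0, 0, 4], [0, 0, -2.5, 0, 0, 0, 4], [0, 0, -3.5, 0, 0, 0, 4], [0, 0, -5, 0, 0, 0, 4], [0, 0, -6, 0, 0, 0, 4], [0, 0, -6, 0, 0, 0, 4]]]}}

```text
time: 3.7
ee_pos: [0.5357, 0.3097, 0.1878]
eef_rot: [2.205, 2.236, 0.013]
wrist_force: [0.1, -0.6, -1.3]
grip_width: 0.652
```

Emit:
{"fn": "step_arm", "kwargs": {"commands": [[[0, -2, 0, 0, 0, 0, 4], [0, -4.5, 0, 0, 0, 0, 4], [0, -8, 0, 0, 0, 0, 4], [0, -8, 0, 0, 0, 0, 4]]]}}

```text
time: 4.1
ee_pos: [0.4517, 0.3085, 0.1864]
eef_rot: [-2.203, -2.239, -0.008]
wrist_force: [0.4, 0.0, -2.4]
grip_width: 0.654
```

Run:
```python
from h import *
st()
g=lambda im,x,y,w,h:cv2.resize(im[y:y+h,x:x+w],(400,300),interpolation=cv2.INTER_CUBIC)
s=snap("scene","pics/s2.png")["image"]
cv2.imwrite("pics/c2.png",cv2.convertScaleAbs(cv2.resize(s[70:220,270:470],(800,600),interpolation=cv2.INTER_CUBIC)[:,:,::-1],alpha=1.5))
```

```text
t 4.1 tcp [0.4517 0.3085 0.1864] F [ 0.4  0.  -2.4] g 0.654
[[-0.016  1.     0.003]
 [ 1.     0.016  0.004]
 [ 0.004  0.003 -1.   ]]
```

View pics/c2.png

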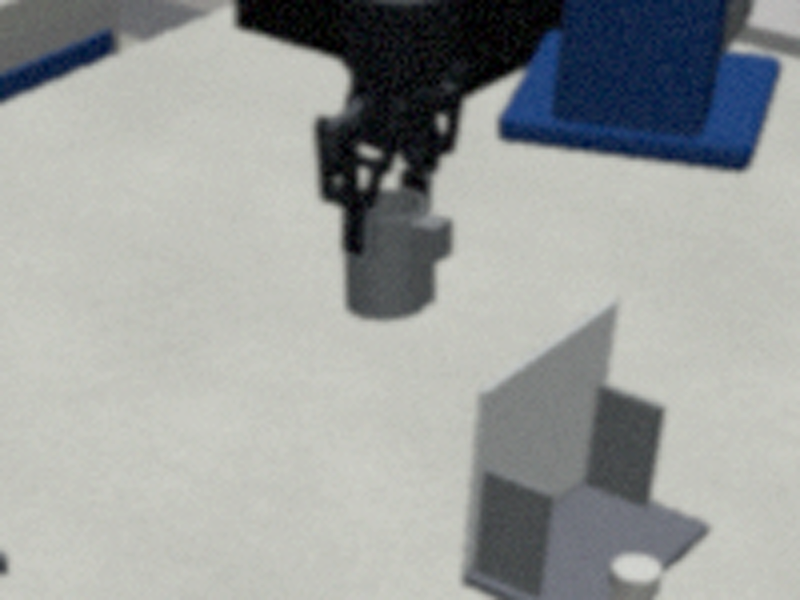

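Cup is free, hook at crop (432,237), bottom at (390,300). I check its tilt by projecting the axis for different leans.

Run:
```python
from h import *
o=get_obs();p=o["ee_pos"]
s=cv2.imread("pics/s2.png").max(2).astype(int)
for v in(126,130,134,138,142,144): print(v,s[v,352:384])
# cup axis: grasp z offset relative to cup: rim z at hang .157, tcp at .1245 -> rim = tcp+.0325
for L in(-5,0,5):
    a=np.radians(L);u=np.array([-np.sin(a),0,np.cos(a)])
    g=p+[0,0,.019]; rim=g+u*.0135; 
    print(L,"rim",proj("scene",rim),*[(h,proj("scene",rim-u*h).round(1)) for h in(.03,.045,.06,.07)])
a0=S["scene"]["image"].max(2).astype(int)
for v in(155,160,165,170,174): print(v,a0[v,376:406])
for L in(-5,0,5):
    a=np.radians(L);u=np.array([-np.sin(a),0,np.cos(a)]);rim=np.array([.532,.3075,.157])
    print(L,*[(h,proj("scene",rim-u*h).round(1)) for h in(0,.03,.045,.06,.07)])
```

```text
126 [133 133 124  86  37  21  12  18  25  43  52  49  53  56  57  58  57  59
  57  59  61  71  71  77  82  87  85  83  72  62  73 108]
130 [133 129 119  82  39  20   9  20  28  48  52  51  55  57  57  54  57  55
  56  55  52  50  50  52  51  52  50  51  50  51  71 108]
134 [130 131 127 114  81  52  49  47  50  53  51  55  53  58  57  60  57  58
  57  57  54  51  51  53  52  51  51  61  78  97 116 130]
138 [133 132 130 120  87  52  51  50  49  54  53  54  57  57  57  56  58  57
  56  59  54  49  52  48  51  53  84 120 132 135 134 135]
142 [131 133 133 122  90  56  48  50  50  53  52  60  55  57  58  58  60  56
  57  57  51  52  50  52  51  56  80 118 131 133 133 132]
144 [132 132 131 123  91  58  49  52  50  50  54  55  58  62  57  57  58  56
  56  56  57  53  50  52  51  62  86 122 133 134 133 134]
-5 rim [367.8413252  121.18067796] (0.03, array([366.4, 131.5])) (0.045, array([365.7, 136.5])) (0.06, array([365. , 141.5])) (0.07, array([364.5, 144.7]))
0 rim [367.47739817 121.03615648] (0.03, array([366.8, 131.7])) (0.045, array([366.5, 136.9])) (0.06, array([366.2, 142. ])) (0.07, ar
[... 561 characters left out ...]
[128 129 129 122  85  52  46  48  49  53  53  56  60  63  63  68  63  64
  63  63  64  62  62  63  63  62  63  76  82  84]
174 [129 128 129 121  86  53  49  51  53  51  54  53  58  67  70  64  64  60
  64  63  64  60  62  63  61  62  66  77  82  81]
-5 (0, array([390.1, 152. ])) (0.03, array([388.3, 161.8])) (0.045, array([387.4, 166.6])) (0.06, array([386.6, 171.3])) (0.07, array([386. , 174.4]))
0 (0, array([390.1, 152. ])) (0.03, array([389.1, 162.1])) (0.045, array([388.7, 167.1])) (0.06, array([388.2, 172. ])) (0.07, array([387.9, 175.3]))
5 (0, array([390.1, 152. ])) (0.03, array([390. , 162.4])) (0.045, array([389.9, 167.6])) (0.06, array([389.8, 172.6])) (0.07, array([389.8, 176. ]))
```

Initially the left edge was vertical in the image, which matches +5° lean, and it still matches +5° in the hand (mouth towards the robot). I'll turn by +0.087 about tool x and carry to the pan.

Run:
```python
from h import *
a=.087
go([.551,-.0216,.17],frame([-.012,1,0],[-np.sin(a),0,-np.cos(a)]))
```

```text
cm [-33.17   9.19   1.59] rot [ 0.093 -0.003  0.004]
```

Emit:
{"fn": "step_arm", "kwargs": {"commands": [[[-3, 0.5, 0.2, 0.02, 0, 0, 4], [-7, 1.5, 0.4, 0.04, 0, 0, 4], [-11.5, 3, 0.6, 0.06, 0, 0, 4], [-16, 4.4, 0.8, 0.08, 0, 0, 4], [-20.5, 5.7, 1, 0.093, 0, 0, 4], [-25, 7, 1.2, 0.093, 0, 0.004, 4], [-29, 8.1, 1.4, 0.093, 0, 0.004, 4], [-33.2, 9.2, 1.6, 0.093, 0, 0.004, 4]]]}}

```text
time: 4.95
ee_pos: [0.5523, -0.0243, 0.1698]
eef_rot: [-2.164, -2.187, 0.09]
wrist_force: [-0.4, 1.1, -1.1]
grip_width: 0.653
```

Emit:
{"fn": "step_arm", "kwargs": {"commands": [[[0, 0, 0, 0, 0, 0, 4], [0, 0, 0, 0, 0, 0, 4]]]}}

```text
time: 5.15
ee_pos: [0.553, -0.0257, 0.1692]
eef_rot: [-2.167, -2.184, 0.089]
wrist_force: [-0.7, -0.1, -2.2]
grip_width: 0.653
```

Run:
```python
from h import *
st()
a=.087
go([.551,-.0216,.09],frame([-.012,1,0],[-np.sin(a),0,-np.cos(a)]))
```

```text
t 5.15 tcp [ 0.553  -0.0257  0.1692] F [-0.7 -0.1 -2.2] g 0.653
[[-0.008  0.996 -0.086]
 [ 1.     0.008  0.004]
 [ 0.005 -0.086 -0.996]]
cm [0.38 0.49 7.91] rot [ 0.    -0.004 -0.004]
```

Emit:
{"fn": "step_arm", "kwargs": {"commands": [[[0.4, 0.15, 2, 0, 0, 0, 4], [0.4, 0.3, 4.5, 0, 0, 0, 4], [0.4, 0.4, 6.5, 0, 0, 0, 4], [0.4, 0.5, 7.8, 0, 0, 0, 4], [0.4, 0.5, 7.8, 0, 0, 0, 4], [0.4, 0.5, 7.8, 0, 0, 0, 4]]]}}

```text
time: 5.75
ee_pos: [0.5516, -0.0208, 0.0917]
eef_rot: [-2.166, -2.185, 0.089]
wrist_force: [0.1, 0.6, -1.2]
grip_width: 0.649
```

Emit:
{"fn": "step_arm", "kwargs": {"commands": [[[0, 0, 0.2, 0, 0, 0, 4], [0, 0.03, 0.4, 0, 0, 0, 4], [0, 0.05, 0.6, 0, 0, 0, 4], [0, 0.05, 0.6, 0, 0, 0, 4]]]}}

```text
time: 6.15
ee_pos: [0.5515, -0.0208, 0.0857]
eef_rot: [-2.166, -2.185, 0.089]
wrist_force: [0.5, -0.6, -1.8]
grip_width: 0.653
```

Run:
```python
from h import *
st()
s=snap("scene","pics/s3.png")["image"]
cv2.imwrite("pics/c3.png",cv2.convertScaleAbs(cv2.resize(s[180:300,240:400],(800,600),interpolation=cv2.INTER_CUBIC)[:,:,::-1],alpha=1.5))
```

```text
t 6.15 tcp [ 0.5515 -0.0208  0.0857] F [ 0.5 -0.6 -1.8] g 0.653
[[-0.009  0.996 -0.086]
 [ 1.     0.009  0.004]
 [ 0.005 -0.086 -0.996]]
```

View pics/c3.png

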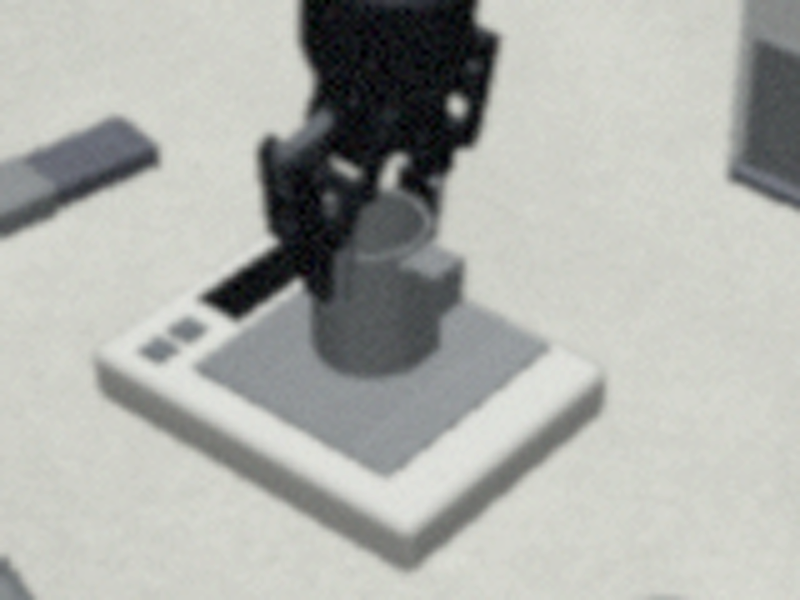

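The cup is over the pan's middle (cup bottom ~(376,350), pan centre ~(371,358) in the crop), and not yet in contact. I lower gently.

Emit:
{"fn": "step_arm", "kwargs": {"commands": [[[0, 0.02, 0.15, 0, 0, 0, 4], [0, 0.02, 0.3, 0, 0, 0, 4], [0, 0.04, 0.4, 0, 0, 0, 4], [0, 0.04, 0.4, 0, 0, 0, 4]]]}}

```text
time: 6.6
ee_pos: [0.5514, -0.0208, 0.0814]
eef_rot: [-2.166, -2.185, 0.089]
wrist_force: [0.4, -0.2, -2.0]
grip_width: 0.649
```

Emit:
{"fn": "step_arm", "kwargs": {"commands": [[[0, 0.01, 0.1, 0, 0, 0, 4], [0, 0.02, 0.2, 0, 0, 0, 4], [0, 0.02, 0.2, 0, 0, 0, 4]]]}}

```text
time: 6.9
ee_pos: [0.5516, -0.0208, 0.0798]
eef_rot: [-2.166, -2.185, 0.089]
wrist_force: [-0.3, 0.4, 1.0]
grip_width: 0.653
```

Emit:
{"fn": "step_arm", "kwargs": {"commands": [[[0, 0.01, 0.1, 0, 0, 0, 4], [0, 0.01, 0.15, 0, 0, 0, 4], [0, 0.01, 0.15, 0, 0, 0, 4]]]}}

```text
time: 7.2
ee_pos: [0.5517, -0.0208, 0.0798]
eef_rot: [-2.166, -2.185, 0.088]
wrist_force: [-2.9, 0.2, 6.7]
grip_width: 0.651
```

Run:
```python
from h import *
st();print(get_obs()['moment'])
```

```text
t 7.2 tcp [ 0.5517 -0.0208  0.0798] F [-2.9  0.2  6.7] g 0.651
[[-0.009  0.996 -0.085]
 [ 1.     0.009  0.004]
 [ 0.004 -0.085 -0.996]]
[ 0.0611258   0.54769381 -0.03741027]
```

Emit:
{"fn": "step_arm", "kwargs": {"commands": [[[0, 0, 0, 0, 0, 0, 5.8], [0, 0, 0, 0, 0, 0, 6.2], [0, 0, 0, 0, 0, 0, 7], [0, 0, 0, 0, 0, 0, 8.5], [0, 0, 0, 0, 0, 0, 8.5], [0, 0, 0, 0, 0, 0, 8.5], [0, 0, 0, 0, 0, 0, 8.5]]]}}

```text
time: 7.9
ee_pos: [0.5517, -0.0207, 0.0797]
eef_rot: [-2.166, -2.185, 0.088]
wrist_force: [0.0, -0.5, -0.0]
grip_width: 0.995
```

Emit:
{"fn": "step_arm", "kwargs": {"commands": [[[0, -0.1, -1.5, 0, 0, 0, 8.5], [0, -0.3, -4, 0, 0, 0, 8.5], [0, -0.7, -8, 0, 0, 0, 8.5], [0, -1, -12, 0, 0, 0, 8.5], [0, -1, -14, 0, 0, 0, 8.5], [0, -1, -14, 0, 0, 0, 8.5]]]}}

```text
time: 8.5
ee_pos: [0.5559, -0.0217, 0.2262]
eef_rot: [-2.173, -2.192, 0.079]
wrist_force: [0.1, 0.5, 1.1]
grip_width: 0.998
```

Run:
```python
from h import *
st()
# stirrer geometry
hi=cast("top",(400,284),.141);lo=cast("top",(400,257),.093);d=hi-lo;d[2]=0;d/=np.linalg.norm(d);print("plan dir",d)
c,s=np.cos(np.radians(50)),np.sin(np.radians(50))
ax=d*s+np.array([0,0,c]);print("ax",ax)
grip=np.array([.5336,-.2792,.1177])
Rt=frame(np.cross([0,0,1],d)*-1,-ax);print(Rt)   # tool x ~ +y?
tcp=grip-ax*.0125;print("tcp grasp",tcp,"pre",tcp+ax*.12)
go([.42,-.16,.26],Rt); go(tcp+ax*.12,Rt)
s=snap("scene","pics/s4.png")["image"]
cv2.imwrite("pics/c4.png",cv2.convertScaleAbs(cv2.resize(s[160:310,200:400],(800,600),interpolation=cv2.INTER_CUBIC)[:,:,::-1],alpha=1.5))
```

```text
t 8.5 tcp [ 0.5559 -0.0217  0.2262] F [0.1 0.5 1.1] g 0.998
[[-0.009  0.997 -0.075]
 [ 1.     0.009  0.002]
 [ 0.003 -0.074 -0.997]]
plan dir [-0.9963694   0.08513525  0.        ]
ax [-0.76326325  0.06521739  0.64278761]
[[ 8.51352515e-02  6.40453907e-01  7.63263245e-01]
 [ 9.96369404e-01 -5.47238848e-02 -6.52173863e-02]
 [-2.58144842e-18  7.66044443e-01 -6.42787610e-01]]
tcp grasp [ 0.54314079 -0.28001522  0.10966515] pre [ 0.4515492  -0.27218913  0.18679967]
cm [-13.71 -13.92  -2.39] rot [-0.947 -0.041  0.089]
cm [-24.97 -10.33   4.65] rot [-0.947 -0.041  0.089]
```

View pics/c4.png

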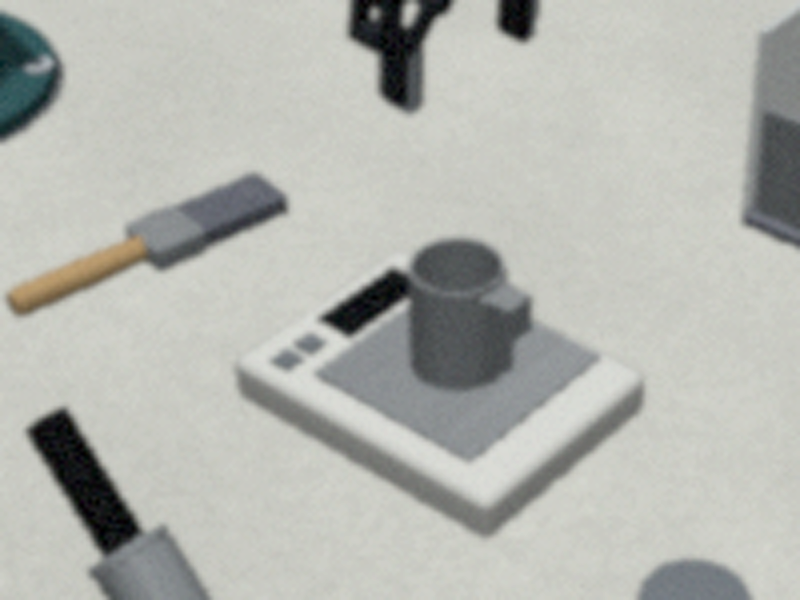

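The cup stands upright near the pan's middle (crop (457,315)), let go. Next I swing the tool to the stirrer's axis, to grip the handle end-on so that the final pose has the tool pointing straight down.

Emit:
{"fn": "step_arm", "kwargs": {"commands": [[[-3, -3, -2, -0.1, 0, 0, 8.5], [-6, -6, -2.4, -0.25, -0.01, 0.02, 8.5], [-9, -9, -2.4, -0.4, -0.02, 0.04, 8.5], [-12, -12, -2.4, -0.54, -0.02, 0.05, 8.5], [-13.7, -13.9, -2.4, -0.68, -0.03, 0.06, 8.5], [-13.7, -13.9, -2.4, -0.82, -0.035, 0.08, 8.5], [-13.7, -13.9, -2.4, -0.947, -0.041, 0.089, 8.5], [-13.7, -13.9, -2.4, -0.947, -0.041, 0.089, 8.5]]]}}

```text
time: 9.35
ee_pos: [0.4158, -0.1588, 0.2492]
eef_rot: [1.78, 1.619, 0.751]
wrist_force: [0.1, -1.0, -0.6]
grip_width: 0.997
```

```bash
cat >> h.py <<'E'
AX=np.array([-0.76326325,0.06521739,0.64278761]);GRIP=np.array([.5336,-.2792,.1177])
RS=frame([.0851,.9964,0],-AX)
E
python3 - <<'E'
from h import *
st();print(np.round(get_obs()["qpos"],2));go(GRIP-AX*.016+AX*.12,RS)
E
```

```text
t 9.35 tcp [ 0.4158 -0.1588  0.2492] F [ 0.1 -1.  -0.6] g 0.997
[[ 0.091  0.649  0.755]
 [ 0.996 -0.065 -0.063]
 [ 0.008  0.758 -0.653]]
[-0.94 -0.72  2.15  0.67  1.16 -2.51]
cm [-11.02  -1.66   7.84] rot [-0.013 -0.001 -0.01 ]
```

j6 is near its limit (-2.51), so I take the half turn about the tool z (same grasp) on the way to the pre-grasp.

Emit:
{"fn": "step_arm", "kwargs": {"commands": [[[-2, 0, 1.5, 0, 0, 0.14, 8.5], [-4, -0.5, 3, 0, 0, 0.28, 8.5], [-6, -1, 4.5, 0, 0, 0.42, 8.5], [-8, -1.2, 6, 0, 0, 0.56, 8.5], [-10, -1.5, 7, 0, 0, 0.7, 8.5], [-11, -1.7, 7.8, 0, 0, 0.84, 8.5], [-11, -1.7, 7.8, 0, 0, 0.98, 8.5], [-11, -1.7, 7.8, 0, 0, 1.12, 8.5]]]}}

```text
time: 10.15
ee_pos: [0.4548, -0.2723, 0.1837]
eef_rot: [2.64, 0.47, 1.183]
wrist_force: [1.2, -0.1, 0.9]
grip_width: 0.998
```

Run:
```python
from h import *
st();print(np.round(get_obs()["qpos"],2));go(GRIP+AX*.104,RS@np.diag([-1,-1,1]))
```

```text
t 10.15 tcp [ 0.4548 -0.2723  0.1837] F [ 1.2 -0.1  0.9] g 0.998
[[ 0.627  0.201  0.753]
 [ 0.37  -0.927 -0.06 ]
 [ 0.686  0.316 -0.656]]
[-1.05 -0.35  2.08  0.82  1.02 -1.71]
cm [ 0.02  0.03 -0.1 ] rot [0.006 0.02  2.006]
```

Emit:
{"fn": "step_arm", "kwargs": {"commands": [[[0, 0, 0, 0, 0, 0.14, 8.5], [0, 0, 0, 0, 0, 0.28, 8.5], [0, 0, 0, 0, 0, 0.42, 8.5], [0, 0, 0, 0, 0, 0.56, 8.5], [0, 0, 0, 0, 0, 0.7, 8.5], [0, 0, 0, 0, 0, 0.84, 8.5], [0, 0, 0, 0, 0, 0.98, 8.5], [0, 0, 0, 0, 0, 1.12, 8.5]]]}}

```text
time: 10.95
ee_pos: [0.456, -0.2721, 0.1836]
eef_rot: [-2.457, 0.997, -1.147]
wrist_force: [-0.2, -0.2, -0.6]
grip_width: 0.996
```

Emit:
{"fn": "step_arm", "kwargs": {"commands": [[[0, 0, 0, 0, 0, 0.14, 8.5], [0, 0, 0, 0, 0, 0.28, 8.5], [0, 0, 0, 0, 0, 0.42, 8.5], [0, 0, 0, 0, 0, 0.56, 8.5], [0, 0, 0, 0, 0, 0.7, 8.5], [0, 0, 0, 0, 0, 0.84, 8.5], [0, 0, 0, 0, 0, 0.92, 8.5], [0, 0, 0, 0, 0, 0.92, 8.5]]]}}

```text
time: 11.75
ee_pos: [0.4571, -0.2719, 0.1837]
eef_rot: [-1.617, 1.818, -0.79]
wrist_force: [0.1, 0.3, 0.4]
grip_width: 0.995
```

Run:
```python
from h import *
st();print(np.round(get_obs()["qpos"],2));go(GRIP+AX*.104,RS@np.diag([-1,-1,1]))
t=snap("top","pics/t5.png")["image"]; s=snap("scene","pics/s5.png")["image"]
g=lambda im,x,y,w,h:cv2.resize(im[y:y+h,x:x+w],(400,300),interpolation=cv2.INTER_CUBIC)
cv2.imwrite("pics/c5.png",cv2.convertScaleAbs(np.hstack([g(t,340,220,133,100),g(s,160,210,133,100)])[:,:,::-1],alpha=1.5))
```

```text
t 11.75 tcp [ 0.4571 -0.2719  0.1837] F [0.1 0.3 0.4] g 0.995
[[-0.102 -0.654  0.75 ]
 [-0.994  0.092 -0.055]
 [-0.033 -0.751 -0.66 ]]
[-1.04 -0.34  2.07  0.81  1.02  0.34]
cm [ 0.08  0.12 -0.27] rot [ 0.022  0.009 -0.036]
```

View pics/c5.png

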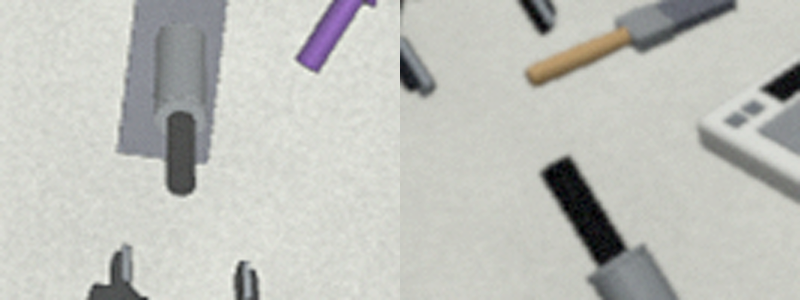

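Fingers at crop (125,250) and (247,265) straddle the handle's line (181,150). I advance along the axis.

Run:
```python
from h import *
for k in(.07,.03,-.016): go(GRIP+AX*k,RS@np.diag([-1,-1,1]))
```

```text
cm [0.1  0.02 3.14] rot [ 0.021  0.008 -0.035]
cm [ 0.13 -0.06  7.14] rot [ 0.021  0.008 -0.035]
cm [ 0.17 -0.16 11.74] rot [ 0.021  0.008 -0.035]
```

Emit:
{"fn": "step_arm", "kwargs": {"commands": [[[0.1, 0, 2, 0.02, 0.008, -0.035, 8.5], [0.1, 0, 4.5, 0.02, 0.008, -0.035, 8.5], [0.13, -0.06, 7, 0.02, 0.008, -0.035, 8.5], [0.15, -0.1, 9.5, 0.02, 0.008, -0.035, 8.5], [0.17, -0.16, 11.7, 0.02, 0.008, -0.035, 8.5], [0.17, -0.16, 11.7, 0.02, 0.008, -0.035, 8.5]]]}}

```text
time: 12.45
ee_pos: [0.5462, -0.2787, 0.1047]
eef_rot: [-1.643, 1.785, -0.823]
wrist_force: [0.5, 0.2, 0.3]
grip_width: 0.993
```

Run:
```python
from h import *
st();go(GRIP-AX*.016,RS@np.diag([-1,-1,1]))
```

```text
t 12.45 tcp [ 0.5462 -0.2787  0.1047] F [0.5 0.2 0.3] g 0.993
[[-0.082 -0.645  0.76 ]
 [-0.997  0.055 -0.06 ]
 [-0.003 -0.762 -0.647]]
cm [ 0.16 -0.18 -0.2 ] rot [0.006 0.005 0.   ]
```

Emit:
{"fn": "step_arm", "kwargs": {"commands": [[[0.15, -0.2, -0.2, 0.006, 0.005, 0, 8.5], [0.15, -0.2, -0.2, 0.006, 0.005, 0, 4], [0.15, -0.2, -0.2, 0.006, 0.005, 0, 1], [0.15, -0.2, -0.2, 0.006, 0.005, 0, 1], [0.15, -0.2, -0.2, 0.006, 0.005, 0, 1], [0.15, -0.2, -0.2, 0.006, 0.005, 0, 1], [0.15, -0.2, -0.2, 0.006, 0.005, 0, 1], [0.15, -0.2, -0.2, 0.006, 0.005, 0, 1]]], "squeeze": 60}}

```text
time: 13.25
ee_pos: [0.5456, -0.2806, 0.1084]
eef_rot: [-1.638, 1.784, -0.835]
wrist_force: [-5.9, 1.1, 4.2]
grip_width: 0.269
```

Emit:
{"fn": "step_arm", "kwargs": {"commands": [[[0, 0, 0, 0, 0, 0, 1], [0, 0, 0, 0, 0, 0, 1], [0, 0, 0, 0, 0, 0, 1]]]}}

```text
time: 13.55
ee_pos: [0.5455, -0.2806, 0.1084]
eef_rot: [-1.638, 1.784, -0.835]
wrist_force: [-2.3, 0.8, 0.5]
grip_width: 0.263
```

Run:
```python
from h import *
st();go(GRIP+AX*.085,None)
```

```text
t 13.55 tcp [ 0.5455 -0.2806  0.1084] F [-2.3  0.8  0.5] g 0.263
[[-0.086 -0.64   0.764]
 [-0.996  0.054 -0.067]
 [ 0.001 -0.767 -0.642]]
cm [ -0.03   0.05 -10.02] rot [0. 0. 0.]
```

Emit:
{"fn": "step_arm", "kwargs": {"commands": [[[0, 0, -1, 0, 0, 0, 1], [0, 0, -2.2, 0, 0, 0, 1], [0, 0, -3.6, 0, 0, 0, 1], [0, 0, -5, 0, 0, 0, 1], [0, 0, -6.5, 0, 0, 0, 1], [0, 0, -8, 0, 0, 0, 1], [0, 0, -9.5, 0, 0, 0, 1], [0, 0, -10.5, 0, 0, 0, 1]]]}}

```text
time: 14.35
ee_pos: [0.4639, -0.2733, 0.1761]
eef_rot: [-1.64, 1.785, -0.835]
wrist_force: [-1.1, 0.3, -1.5]
grip_width: 0.271
```

Run:
```python
from h import *
st();print(np.round(get_obs()["qpos"],2))
s=snap("scene","pics/s6.png")["image"]
cv2.imwrite("pics/c6.png",cv2.convertScaleAbs(cv2.resize(s[200:350,160:360],(800,600),interpolation=cv2.INTER_CUBIC)[:,:,::-1],alpha=1.5))
go([.48,-.2,.26],frame([-.0851,-.9964,0],[0,0,-1]))
```

```text
t 14.35 tcp [ 0.4639 -0.2733  0.1761] F [-1.1  0.3 -1.5] g 0.271
[[-0.086 -0.641  0.763]
 [-0.996  0.054 -0.067]
 [ 0.002 -0.766 -0.643]]
[-1.03 -0.33  2.09  0.85  0.97  0.27]
cm [-7.47 -6.99 -4.59] rot [-0.874 -0.004  0.   ]
```

View pics/c6.png

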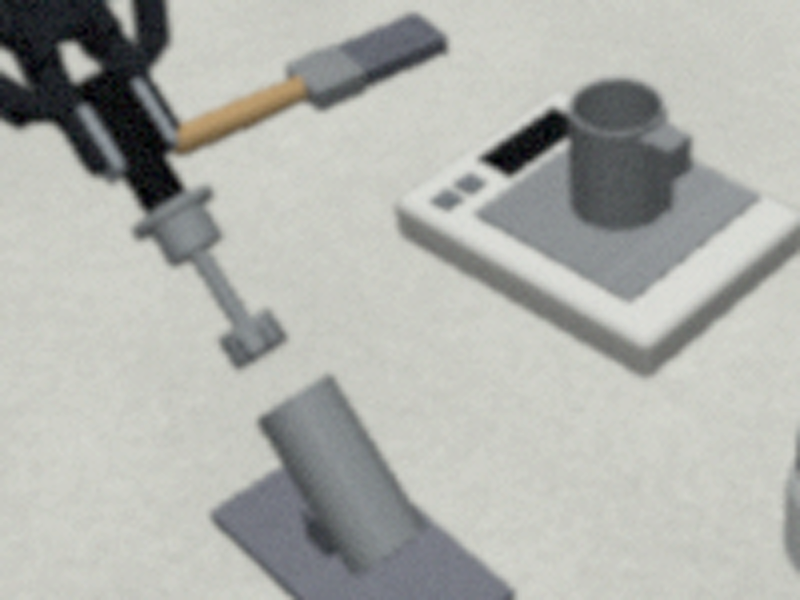

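The stirrer is clear of the tube, straight in the grip (head at crop (253,340), tube mouth at (300,400)). I lift, then turn it upright away from the cup.

Emit:
{"fn": "step_arm", "kwargs": {"commands": [[[0, -1.5, -1.5, 0, 0, 0, 1], [0, -4, -3.5, 0, 0, 0, 1], [-1, -6, -4.8, -0.1, 0, 0, 1], [-2, -6.9, -5, -0.22, 0, 0, 1], [-3.5, -7, -5, -0.36, 0, 0, 1], [-5, -7.3, -5, -0.5, 0, 0, 1], [-6.5, -7.3, -5, -0.64, 0, 0, 1], [-7.5, -7.3, -5, -0.77, 0, 0, 1]]]}}

```text
time: 15.2
ee_pos: [0.4793, -0.1983, 0.2662]
eef_rot: [-2.079, 2.265, -0.119]
wrist_force: [0.7, -0.0, -2.8]
grip_width: 0.266
```

Run:
```python
from h import *
st();print(np.round(get_obs()["qpos"],2))
go([.552,-.021,.265],frame([-.0851,-.9964,0],[0,0,-1]))
```

```text
t 15.2 tcp [ 0.4793 -0.1983  0.2662] F [ 0.7 -0.  -2.8] g 0.266
[[-0.086 -0.991  0.1  ]
 [-0.996  0.085 -0.013]
 [ 0.005 -0.1   -0.995]]
[-0.53 -0.06  1.45  0.04  1.65  1.14]
cm [-18.29  -5.69   0.61] rot [-0.101 -0.005 -0.001]
```

Emit:
{"fn": "step_arm", "kwargs": {"commands": [[[-2.5, -1, 0, -0.1, 0, 0, 1], [-6, -2, 0, -0.1, 0, 0, 1], [-10, -3.2, 0.1, -0.1, 0, 0, 1], [-13.5, -4.3, 0.3, -0.1, 0, 0, 1], [-16.5, -5.2, 0.5, -0.1, 0, 0, 1], [-18.3, -5.7, 0.6, -0.1, 0, 0, 1], [-18.3, -5.7, 0.6, -0.1, 0, 0, 1], [-18.3, -5.7, 0.6, -0.1, 0, 0, 1]]]}}

```text
time: 16.0
ee_pos: [0.5519, -0.0209, 0.2645]
eef_rot: [2.122, -2.311, 0.004]
wrist_force: [-0.1, 0.2, -3.0]
grip_width: 0.265
```

Run:
```python
from h import *
st();go([.5525,-.021,.255],frame([-.0851,-.9964,0],[0,0,-1]))
s=snap("scene","pics/s7.png")["image"]
cv2.imwrite("pics/c7.png",cv2.convertScaleAbs(cv2.resize(s[155:275,240:400],(800,600),interpolation=cv2.INTER_CUBIC)[:,:,::-1],alpha=1.5))
for n,p in(("rim",[.5535,-.0208,.11]),("tip",get_obs()["ee_pos"]-[0,0,.108])): q=proj("scene",p); print(n,q,(q-[240,155])*5)
```

```text
t 16.0 tcp [ 0.5519 -0.0209  0.2645] F [-0.1  0.2 -3. ] g 0.265
[[-0.085 -0.996 -0.001]
 [-0.996  0.085 -0.005]
 [ 0.005  0.001 -1.   ]]
cm [ 0.   -0.06  0.95] rot [ 0.001 -0.005 -0.   ]
rim [314.11419942 227.17871303] [370.57099708 360.89356513]
tip [313.11258204 210.00045866] [365.56291022 275.00229328]
```

View pics/c7.png

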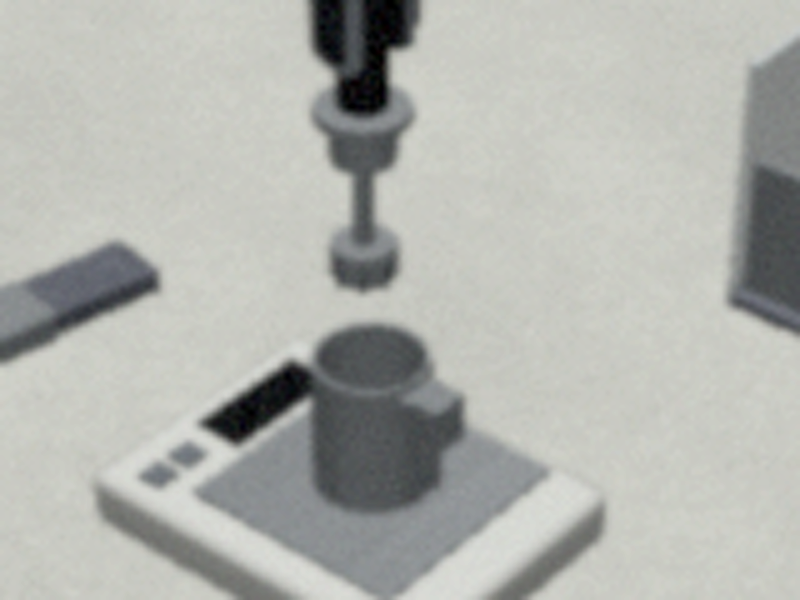

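The head's end is at crop (364,277) (predicted (366,275)) and the rim centre at (371,358) (predicted (371,361)). The stirrer is centred and upright, about 45 mm above the rim. I lower it slightly and settle.

Emit:
{"fn": "step_arm", "kwargs": {"commands": [[[0, -0.06, 0.5, 0, -0.005, 0, 1], [0, -0.06, 1.1, 0, -0.005, 0, 1], [0, -0.06, 1.6, 0, -0.005, 0, 1], [0, -0.06, 1.6, 0, -0.005, 0, 1], [0, -0.06, 1.6, 0, -0.005, 0, 1], [0, -0.06, 1.6, 0, -0.005, 0, 1], [0, -0.06, 1.6, 0, -0.005, 0, 1]]]}}

```text
time: 16.75
ee_pos: [0.5526, -0.0216, 0.2491]
eef_rot: [-2.123, 2.315, -0.0]
wrist_force: [0.6, -0.5, -1.2]
grip_width: 0.266
```

Run:
```python
from h import *
st();print(np.abs(get_obs()["dq"]).max())
s=snap("scene","pics/s8.png")["image"]
cv2.imwrite("pics/c8.png",cv2.convertScaleAbs(cv2.resize(s[155:275,240:400],(800,600),interpolation=cv2.INTER_CUBIC)[:,:,::-1],alpha=1.5))
```

```text
t 16.75 tcp [ 0.5526 -0.0216  0.2491] F [ 0.6 -0.5 -1.2] g 0.266
[[-0.086 -0.996  0.   ]
 [-0.996  0.086  0.   ]
 [-0.    -0.    -1.   ]]
0.0014726385348418003
```

View pics/c8.png

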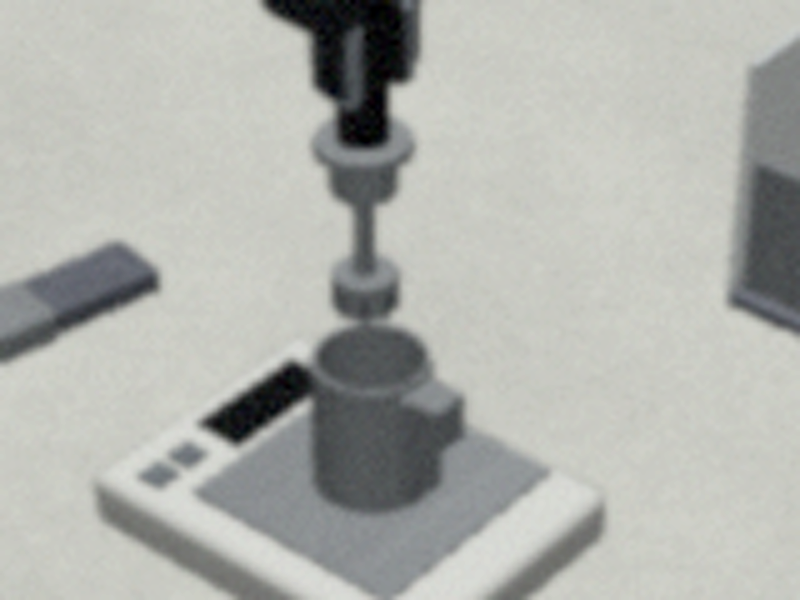

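The head's end at (365,307) hangs about 30 mm above the rim centre (371,358). It is upright, still and clear of the cup.

```bash
python3 -c "
from cell import workorder
print(workorder.sign_off())"
```

```text
the job is handed in; nothing more can be done
None
```

The job is handed in at about 17 s robot time; sign-off gave no verdict.

- **Cup:** I lifted it off the panel, took out its 5° lean in the hand, set it on the pan about 1 mm from the centre by my estimate, and let go.
- **Stirrer:** I gripped it end-on by its black handle, drew it straight out of the tube, turned it upright and left it held above the cup.
- **Last checks:**
  - The tip is about 30 mm above the rim and within a few mm of the mouth's centre line.
  - The tool axis is vertical and the joints are still (under 0.002 rad/s).
  - In the last picture the stirrer touches neither cup nor balance, and the cup stands upright.
- **Disagreement:** the closed grip on the handle reads about 22.7 mm against the stated 24 mm. I took this for pad compression, since the stirrer stayed firmly in the fingers.
- **Not checked:** I did not measure the bottle, jar and brush again at the end. The arm did not go near the bottle or the jar, and the brush shows no movement in the last three pictures.

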